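Close up the ingredient tubs

ROBOT

A 6-joint arm with a two-finger parallel gripper is mounted at the origin on the work surface. World frame = base frame: x ahead of the robot, y to its left, z up, the work surface at z = 0. Lengths are in m, angles in degrees, forces in N, time in s.
With the tool pointing down it reaches from about 0.425 to 1.125 m from the base axis. Payload 14.9 kg.
Tool frame: the origin (TCP) lies at the very end of the fingers, on their centre line; the grasp point (between the pads) lies 19 mm behind it; z points along the fingers, y is the direction in which the jaws open and shut (so a half turn about z gives the same grasp; the last joint's range is limited). The gripper opens to 91 mm and grips with 3 to 60 N. Pads are 32 mm wide; open, the fingers measure 118 mm over their backs; the gripper's body (76 mm by 178 mm) begins 60 mm behind the grasp point.
Start: joints at [-67.397, 21.709, 99.362, -0, 58.929, -1.908], TCP at [0.29, -0.637, 0.214] pointing down, gripper open.
Joint ranges: [-158.91, 158.91], [-42.39, 125.64], [0.06, 152.35], [-60.88, 240.88], [17.5, 164.5], [-176.32, 176.32]. Speed limits (degrees/s): [108.29, 108.29, 136.94, 180, 180, 180].

INTERFACE

Orientations are given as [roll, pitch, yaw] about the fixed x, y, z axes, in that order (R = Rz(yaw) Ry(pitch) Rx(roll)).
In Python, from bench import bot gives the robot as it stands.
- The arm moves only by the tool carry_out, never from a script. Its argument "commands" is text: rows parted by semicolons, each of 7 numbers parted by spaces: the shift along the tool's x, y, z in m, then the turn, a rotation vector about the tool's x, y, z in rad, then the closure in counts, from 0 (fully open) to 255 (shut). A call has exactly 5 rows; each row shifts and turns the commanded pose from where the row before left it, along the tool's axes as they then stand; what a row does not reach is not made up. A row lasts 1/8 s, in which the tool goes at most 62.5 mm and 10.7 degrees, less where a joint would pass 70% of its speed; a pose out of reach is approached as far as the arm can. A call with a gripper value outside its range is refused whole. The fingers move at their own pace and stop on an object; "grip_force" is the grip in N (left out, the last holds). Time passes only in rows, so rows that do not move let the fingers close, or fill a call up. It gives the time, the measured TCP pose, the force and the opening at its end, in the units of the state.
- bot.get_obs(): the state, without advancing time (a new reading comes with each control period).
- bot.snapshot(name): name is "scene" or "top" or "wrist"; returns a dict with "img" (480x640x3 uint8, red, green, blue), "depth" (480x640 float32, m along the optical axis (not along the pixel's ray), 0 where there is no reading), "mtx" (3x3 intrinsics, pixels), "cam_to_world" (4x4, takes a point from camera to world coordinates). Camera axes: x right, y down, z forward; pixel columns grow to the right and rows downward; lengths in m; the calibration is good to about 2 mm. The wrist camera is an equidistant fisheye: a pixel r from the principal point sees the ray r / f radians off the axis. A picture is of the moment at which its call begins.
- bot.finish_job(): hands the job in, once; it reports no verdict.
The state is a dict: "time_s": time; "joint_positions": joint angles; "joint_vel": joint speeds; "joint_efforts": joint torques, N m; "tcp_pos": TCP position; "ee_rot": TCP orientation; "wrist_force": force on the tool from outside, world axes, zero at the start; "ft_torque": the same for the moment, N m; "finger_gap": finger opening in m.
Only numpy, scipy, OpenCV 4.12 (cv2) and the standard library are available. Lean on these libraries where they do the work, as an engineer would, in place of code of your own. Each camera call takes 0.05 s, during which the arm holds its last target. There are 200 camera calls.

TASK

The four washed ingredient tubs are dry: close each of them with its own lid (same colour, same shape), so that every lid lies flat, square and fully home on its rim, and let go of it. Set the lids down gently rather than dropping them, and leave the tubs, the black flan tin and the small white china cup standing where they are.

Things in the scene. Friction and masses are not known exactly. Their poses are not given: they have to be found in the camera images.
- lid_red: Oblong red lid: plate 134 (x) x 94 mm from z 10 to 15 mm; under it a plug 96 x 56 mm; central bar handle 46 (x) x 16 (y) mm from z 15 to 49 mm. On the bench it lies handle up; 0.1 kg. Origin: centre of the plug's underside. Home on its tub the plug hangs in the mouth (8 mm play all round), the plate rests on the rim and the origin is 70 mm above the tub's. A half turn fits too.
- lid_blue: Square blue lid: plate 104 x 104 mm from z 10 to 15 mm; under it a plug 66 x 66 mm; central bar handle 46 (x) x 16 (y) mm from z 15 to 49 mm. On the bench it lies handle up; 0.1 kg. Origin: centre of the plug's underside. Home on its tub the plug hangs in the mouth (8 mm play all round), the plate rests on the rim and the origin is 70 mm above the tub's. Any quarter turn fits.
- lid_white: Large round white lid: plate 124 mm wide from z 10 to 15 mm; under it a plug 86 mm wide; central round knob from z 15 to 49 mm, 28 mm wide in its top 14 mm. On the bench it lies handle up; 0.1 kg. Origin: centre of the plug's underside. Home on its tub the plug hangs in the mouth (8 mm play all round), the plate rests on the rim and the origin is 75 mm above the tub's.
- lid_green: Small round green lid: plate 98 mm wide from z 10 to 15 mm; under it a plug 60 mm wide; central round knob from z 15 to 49 mm, 24 mm wide in its top 14 mm. On the bench it lies handle up; 0.1 kg. Origin: centre of the plug's underside. Home on its tub the plug hangs in the mouth (8 mm play all round), the plate rests on the rim and the origin is 90 mm above the tub's.
- tub_red: Oblong open tub of red plastic, 120 x 80 mm outside (x is the long side), 80 mm high, walls 4 mm (mouth 112 x 72 mm). Loose, standing upright, 0.2 kg. Origin: centre of its underside, z up. Its lid is lid_red.
- tub_blue: Square open tub of blue plastic, 90 x 90 mm outside (x and y along its sides), 80 mm high, walls 4 mm (mouth 82 x 82 mm). Loose, standing upright, 0.2 kg. Origin: centre of its underside, z up. Its lid is lid_blue.
- tub_white: Large round open tub of white plastic, 110 mm diameter at the rim, 85 mm high, walls 4 mm (mouth 102 mm). Loose, standing upright, 0.2 kg. Origin: centre of its underside, z up. Its lid is lid_white.
- tub_green: Small round open tub of green plastic, 84 mm diameter at the rim, 100 mm high, walls 4 mm (mouth 76 mm). Loose, standing upright, 0.2 kg. Origin: centre of its underside, z up. Its lid is lid_green.
- flan_tin: Empty black round flan tin, 124 mm diameter, 24 mm high, loose on the bench; not part of the job, leave it where it is. Origin: centre of its underside.
- ramekin: Small empty white china cup, no handle, 62 mm wide, 42 mm high, loose; not part of the job, leave it where it is. Origin: centre of its underside. (A black tartlet tin, 60 mm wide, 20 mm high, and a metal ring cutter, 48 mm wide, 32 mm high, also lie in gaps, over 95 mm from the middle of any lid or tub.)
Mind the look-alikes: they are no part of the job. What is shaped like the tub_blue but yellow is not meant.

How it is judged:
By the outcome, as a careful person would: the job done as asked, in the order asked, and still so for the second after the job is handed in, with the robot touching nothing.
It also fails if it takes over 106 s, if anything falls off the work surface, if the arm or the gripper's body presses on something with over 40 N, if the wrist force passes 120 N, or if a joint passes its speed limit or range.

## Working session

There is one attempt and no reset: what is moved stays moved. The work goes in short steps, Python scripts to look and compute and a tool call to move; the robot and the scene stay as the last step left them, time stands still between calls to the robot, and variables do not carry over. Pictures are saved under pics/ and viewed, about 12 in all and at most 16, crops included, and the job is handed in when it is done.

Besides the shell and the picture viewer there is one more tool, called after "Emit:" as name(argument=value, ...) on one line, values as JSON. carry_out: Moves the arm, as the interface text tells. Its arguments: {"type":"object","properties":{"commands":{"type":"string"},"grip_force":{"type":"number"}},"required":["commands"]}

```bash
mkdir -p pics; ls
python3 - <<'E'
from bench import bot
import cv2,numpy as np
for n in ("top","scene"):
    s=bot.snapshot(n); cv2.imwrite(f"pics/{n}0.png",s["img"][:,:,::-1]); np.savez(f"{n}0.npz",**s)
    print(n,s["mtx"].tolist(),np.round(s["cam_to_world"],3).tolist())
print(bot.get_obs())
E
```

```text
pics
top [[601.560278669287, 0.0, 324.03762965048185], [0.0, 601.560278669287, 250.2599274398246], [0.0, 0.0, 1.0]] [[-0.021, -0.999, 0.045, 0.326], [-1.0, 0.021, 0.003, 0.014], [-0.004, -0.044, -0.999, 1.618], [0.0, 0.0, 0.0, 1.0]]
scene [[483.8473527056532, 0.0, 317.5989549331405], [0.0, 483.8473527056532, 238.4416447686719], [0.0, 0.0, 1.0]] [[-0.78, 0.474, -0.409, 0.897], [0.626, 0.573, -0.529, 0.619], [-0.016, -0.668, -0.744, 0.916], [0.0, 0.0, 0.0, 1.0]]
{'time_s': 0.1, 'joint_positions': array([-6.73969556e+01,  2.17346328e+01,  9.93918028e+01, -6.35206462e-04,
        5.89297256e+01, -1.90642500e+00]), 'joint_vel': array([ 0.0379355 , -0.02513221, -0.12803591,  0.04374225, -0.00621504,
        0.01864225]), 'joint_efforts': array([ 1.25085520e-03, -7.65036535e+01, -4.35293949e+01,  6.52467739e-02,
        3.98966717e-02, -1.41836273e-05]), 'tcp_pos': array([ 0.29026356, -0.63659292,  0.21336854]), 'ee_rot': array([-1.79943852e+02, -1.32487483e-03,  2.45097968e+01]), 'wrist_force': array([-0.50110175,  0.78941973, -0.1193367 ]), 'ft_torque': array([0.03902539, 0.0190047 , 0.06036476]), 'finger_gap': 0.09125355485482446}
```

View pics/top0.png

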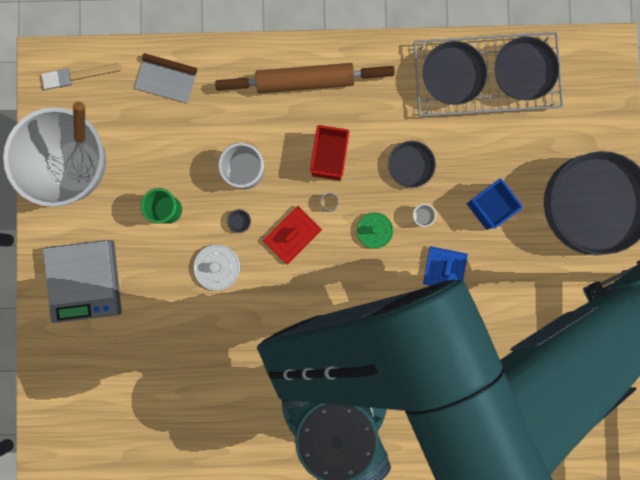

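View pics/scene0.png

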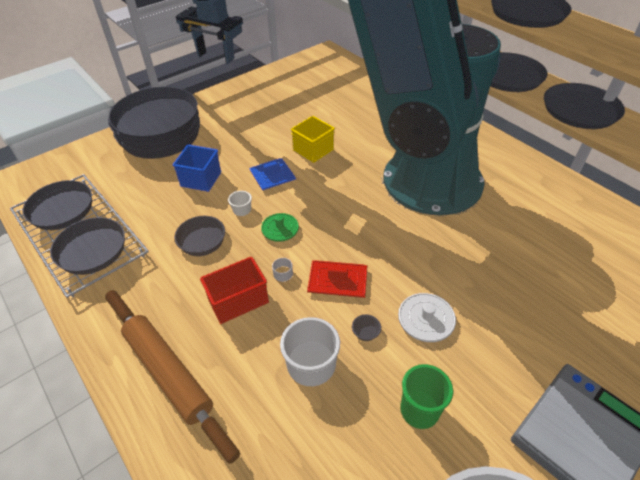

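Top view: tubs are red (330,152), blue (494,204), white (241,165) and green (161,206). Lids are red (291,236), blue (445,267), white (217,267) and green (375,230).

Possible mix-ups:
- Yellow tub, scene (313,138): looks like the blue tub. Not meant.
- Ramekin, top (424,215): looks like the white tub. Not meant.
- Flan tin (411,164), tartlet tin (238,221), ring cutter (330,202) and mixing bowl (54,157). Not meant.

I choose by colour and size.

```bash
cat > h.py <<'E'
import cv2,numpy as np
def cloud(s):
    d=s["depth"];v,u=np.mgrid[:480,:640];K=s["mtx"]
    p=np.stack([(u-K[0,2])/K[0,0]*d,(v-K[1,2])/K[1,1]*d,d],-1)
    T=s["cam_to_world"];return p@T[:3,:3].T+T[:3,3]
def mask(img,c):
    h=cv2.cvtColor(np.ascontiguousarray(img),cv2.COLOR_RGB2HSV);H,S,V=[h[...,i].astype(int) for i in range(3)]
    if c=="red":m=((H<6)|(H>174))&(S>150)&(V>50)
    if c=="blue":m=(H>100)&(H<125)&(S>130)&(V>30)
    if c=="green":m=(H>50)&(H<80)&(S>130)&(V>30)
    if c=="white":m=(S<45)&(V>100)
    return m
def at(s,px,z): # pixels -> world at plane z
    px=np.asarray(px,float).reshape(-1,2);K=s["mtx"];T=s["cam_to_world"]
    r=np.c_[(px-K[[0,1],[2,2]])/K[0,0],np.ones(len(px))]@T[:3,:3].T
    return (T[:3,3]+r*((z-T[2,3])/r[:,2])[:,None])[:,:2]
E
python3 - <<'E'
from h import *
s=dict(np.load("top0.npz"));P=cloud(s)
box={"red":((330,152),(291,236),.08),"blue":((494,204),(445,267),.08),"white":((241,165),(217,267),.085),"green":((161,206),(375,230),.1)}
k=np.arange(640)
for c,(t,l,h) in box.items():
    m=mask(s["img"],c)
    for nm,(u,v),lo,hi in (("tub rim",t,h-.012,h+.015),("lid plate",l,.006,.06),("handle",l,.034,.06)):
        w=np.zeros_like(m);w[v-34:v+35,u-34:u+35]=1
        q=m&w&(P[...,2]>lo)&(P[...,2]<hi)
        # largest component
        n,L,st,_=cv2.connectedComponentsWithStats(cv2.morphologyEx(q.astype(np.uint8),cv2.MORPH_CLOSE,np.ones((3,3))))
        if n<2: print(c,nm,"none");continue
        q&=L==1+st[1:,4].argmax()
        xy=P[q][:,:2].astype(np.float32);r=cv2.minAreaRect(xy*1000)
        print(c,nm,q.sum(),"z",np.round(np.percentile(P[q][:,2],[10,50,90]),3),"rect c",np.round(r[0]),"size",np.round(r[1]),"ang %.1f"%r[2])
for nm,(u,v) in dict(ramekin=(424,215),flan=(411,164),ring=(330,202),tart=(238,221)).items(): print(nm,np.round(at(s,(u,v),.03),3))
a=cv2.resize(s["img"][120:310,120:540],None,fx=1.9,fy=1.9,interpolation=cv2.INTER_CUBIC);cv2.imwrite("pics/crop1.png",a[:,:,::-1])
E
```

```text
red tub rim 412 z [0.075 0.08  0.085] rect c [651.   0.] size [ 84. 127.] ang 80.4
red lid plate 1653 z [0.011 0.016 0.023] rect c [442. 104.] size [ 90. 130.] ang 43.8
red handle 110 z [0.044 0.049 0.054] rect c [441. 102.] size [16. 45.] ang 43.9
blue tub rim 404 z [0.073 0.079 0.084] rect c [ 507. -428.] size [95. 98.] ang 35.1
blue lid plate 1230 z [0.011 0.017 0.031] rect c [ 342. -302.] size [102. 102.] ang 77.4
blue handle 117 z [0.042 0.048 0.053] rect c [ 342. -303.] size [17. 45.] ang 80.0
white tub rim 441 z [0.079 0.084 0.089] rect c [618. 228.] size [115. 115.] ang 42.4
white lid plate 1655 z [0.011 0.016 0.022] rect c [358. 306.] size [123. 122.] ang 69.5
white handle 91 z [0.045 0.049 0.054] rect c [358. 305.] size [26. 26.] ang 48.3
green tub rim 310 z [0.094 0.099 0.104] rect c [516. 437.] size [89. 85.] ang 46.2
green lid plate 941 z [0.011 0.016 0.023] rect c [ 449. -117.] size [89. 92.] ang 88.3
green handle 65 z [0.044 0.049 0.053] rect c [ 448. -119.] size [20. 22.] ang 43.7
ramekin [[ 0.485 -0.248]]
flan [[ 0.622 -0.217]]
ring [[0.525 0.   ]]
tart [[0.479 0.245]]
```

View pics/crop1.png

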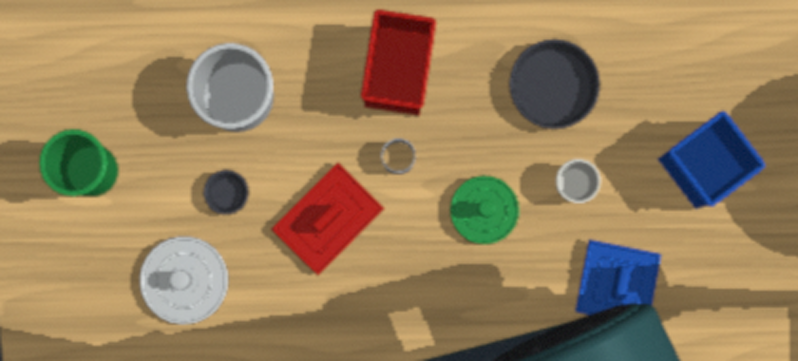

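Crop shows all eight pieces, and shapes and colours match the description. Lids lie handle up, each with one clear tub. The grasps tolerate these estimates. Next, a small planner that only prints rows.

```bash
cat > plan.py <<'E'
# usage: plan.py "x y z yaw close [step_m]; ..."   ("." = keep, "wN" = N still rows); prints rows, moves nothing
import sys,numpy as np
from bench import bot
o=bot.get_obs();p=np.array(o["tcp_pos"]);yaw=o["ee_rot"][2];rows=[]
print("t %.1f tcp %s rot %s F %s gap %.4f"%(o["time_s"],p.round(4),o["ee_rot"].round(1),o["wrist_force"].round(1),o["finger_gap"]))
g=0
for w in sys.argv[1].split(";"):
    w=w.split()
    if w[0][0]=="w": rows+=[np.r_[np.zeros(6),float(w[1])]]*int(w[0][1:]);g=float(w[1]);continue
    t=np.array([p[i] if w[i]=="." else float(w[i]) for i in range(3)]);ty=yaw if w[3]=="." else float(w[3]);g=float(w[4])
    st=float(w[5]) if len(w)>5 else .045
    dy=(ty-yaw+180)%360-180
    n=max(1,int(np.ceil(max(np.linalg.norm(t-p)/st-.05,abs(dy)/6.5))))
    for k in range(n,0,-1):
        a=np.deg2rad(yaw);d=(t-p)/k
        s=np.round([np.cos(a)*d[0]+np.sin(a)*d[1],np.sin(a)*d[0]-np.cos(a)*d[1],-d[2]],3)
        r=np.round(-np.deg2rad((ty-yaw+180)%360-180)/k,2 if k>1 else 3)
        rows.append(np.r_[s,0,0,r,g])
        p=p+[np.cos(a)*s[0]+np.sin(a)*s[1],np.sin(a)*s[0]-np.cos(a)*s[1],-s[2]];yaw-=np.rad2deg(r)
while len(rows)%5: rows.append(np.r_[np.zeros(6),g])
for i in range(0,len(rows),5): print("; ".join(" ".join("%g"%(v+0) for v in r) for r in rows[i:i+5]))
print("end",p.round(4),round(yaw,1))
E
python3 plan.py ".342 -.303 .20 -11.5 0"
python3 -c "
from h import *
s=dict(np.load('scene0.npz'));print('yellow',at(s,(313,150),.0))"
```

```text
t 0.1 tcp [ 0.2903 -0.6366  0.2134] rot [-179.9   -0.    24.5] F [-0.5  0.8 -0.1] gap 0.0913
0.023 -0.035 0.002 0 0 0.08 0; 0.02 -0.037 0.002 0 0 0.08 0; 0.017 -0.039 0.002 0 0 0.08 0; 0.014 -0.04 0.001 0 0 0.08 0; 0.011 -0.041 0.002 0 0 0.08 0
0.008 -0.041 0.001 0 0 0.08 0; 0.005 -0.042 0.002 0 0 0.07 0; 0.001 -0.042 0.001 0 0 0.078 0; 0 0 0 0 0 0 0; 0 0 0 0 0 0 0
end [ 0.3419 -0.3032  0.2004] -11.5
yellow [[ 0.17722485 -0.3241593 ]]
```

Emit:
carry_out(commands="0.023 -0.035 0.002 0 0 0.08 0; 0.02 -0.037 0.002 0 0 0.08 0; 0.017 -0.039 0.002 0 0 0.08 0; 0.014 -0.04 0.001 0 0 0.08 0; 0.011 -0.041 0.002 0 0 0.08 0", grip_force=25)

```text
time_s: 0.72
tcp_pos: [0.3218, -0.4265, 0.2047]
ee_rot: [-180.0, 0.0, 1.4]
wrist_force: [0.3, -0.4, 0.8]
finger_gap: 0.0914
```

Emit:
carry_out(commands="0.008 -0.041 0.001 0 0 0.08 0; 0.005 -0.042 0.002 0 0 0.07 0; 0.001 -0.042 0.001 0 0 0.078 0; 0 0 0 0 0 0 0; 0 0 0 0 0 0 0")

```text
time_s: 1.35
tcp_pos: [0.3422, -0.3039, 0.2011]
ee_rot: [180.0, -0.0, -11.4]
wrist_force: [0.6, -0.7, -0.9]
finger_gap: 0.0915
```

```bash
python3 plan.py ".342 -.303 .06 -11.5 0; .342 -.303 .0245 -11.5 0 .012; w5 255"
python3 - <<'E'
from bench import bot
import cv2
s=bot.snapshot("wrist");cv2.imwrite("pics/w1.png",s["img"][:,:,::-1])
E
```

```text
t 1.4 tcp [ 0.3422 -0.3039  0.2011] rot [180.   -0.  -11.4] F [ 0.6 -0.7 -0.9] gap 0.0915
0 0 0.035 0 0 0 0; 0 0 0.035 0 0 0 0; 0 0 0.036 0 0 0 0; 0 -0.001 0.035 0 0 0.002 0; 0 0 0.012 0 0 0 0
0 0 0.012 0 0 0 0; 0 0 0.012 0 0 0 0; 0 0 0 0 0 0 255; 0 0 0 0 0 0 255; 0 0 0 0 0 0 255
0 0 0 0 0 0 255; 0 0 0 0 0 0 255; 0 0 0 0 0 0 255; 0 0 0 0 0 0 255; 0 0 0 0 0 0 255
end [ 0.3424 -0.3029  0.0241] -11.5
```

View pics/w1.png

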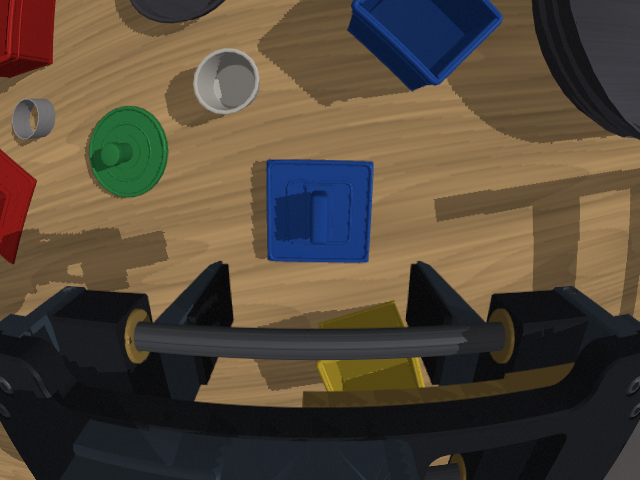

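Wrist view: the blue lid (320,210) is square to the jaws with its handle midway between the fingers. Blue tub is ahead at (425,40) and the yellow look-alike is at (370,350), clear.

Emit:
carry_out(commands="0 0 0.035 0 0 0 0; 0 0 0.035 0 0 0 0; 0 0 0.036 0 0 0 0; 0 -0.001 0.035 0 0 0.002 0; 0 0 0.012 0 0 0 0")

```text
time_s: 2.02
tcp_pos: [0.3413, -0.3025, 0.0462]
ee_rot: [-179.9, 0.1, -11.6]
wrist_force: [0.1, 0.3, -0.1]
finger_gap: 0.0914
```

Emit:
carry_out(commands="0 0 0.012 0 0 0 0; 0 0 0.012 0 0 0 0; 0 0 0 0 0 0 255; 0 0 0 0 0 0 255; 0 0 0 0 0 0 255")

```text
time_s: 2.65
tcp_pos: [0.3425, -0.3028, 0.0244]
ee_rot: [180.0, -0.0, -11.6]
wrist_force: [0.2, -0.7, -0.6]
finger_gap: 0.0642
```

Emit:
carry_out(commands="0 0 0 0 0 0 255; 0 0 0 0 0 0 255; 0 0 0 0 0 0 255; 0 0 -0.02 0 0 0 255; 0 0 -0.03 0 0 0 255")

```text
time_s: 3.28
tcp_pos: [0.3418, -0.3021, 0.0739]
ee_rot: [-179.9, 0.1, -11.6]
wrist_force: [0.2, -0.1, -0.0]
finger_gap: 0.0143
```

```bash
python3 plan.py ". . .20 . 255; .507 -.428 .20 35.1 255;.507 -.428 .12 35.1 255 .03;w2 255"
```

```text
t 3.3 tcp [ 0.3418 -0.3021  0.0739] rot [-1.799e+02  1.000e-01 -1.160e+01] F [ 0.2 -0.1 -0. ] gap 0.0143
0 0 -0.042 0 0 0 255; 0 0 -0.042 0 0 0 255; 0 0 -0.042 0 0 0 255; 0.023 0.011 0 0 0 -0.1 255; 0.022 0.014 0 0 0 -0.1 255
0.021 0.016 0 0 0 -0.1 255; 0.019 0.018 0 0 0 -0.1 255; 0.017 0.019 0 0 0 -0.1 255; 0.015 0.021 0 0 0 -0.1 255; 0.013 0.023 0 0 0 -0.11 255
0.011 0.023 0 0 0 -0.105 255; 0 0 0.027 0 0 0 255; 0 0 0.026 0 0 0 255; 0 0 0.027 0 0 0 255; 0 0 0 0 0 0 255
0 0 0 0 0 0 255; 0 0 0 0 0 0 255; 0 0 0 0 0 0 255; 0 0 0 0 0 0 255; 0 0 0 0 0 0 255
end [ 0.5068 -0.4276  0.1199] 35.1
```

The gap of 14.3 mm is under the 16 mm handle, so I'll check whether the lid is held.

Emit:
carry_out(commands="0 0 0 0 0 0 255; 0 0 0 0 0 0 255; 0 0 0 0 0 0 255; 0 0 0 0 0 0 255; 0 0 0 0 0 0 255")

```text
time_s: 3.9
tcp_pos: [0.3421, -0.3024, 0.0736]
ee_rot: [-180.0, 0.0, -11.6]
wrist_force: [0.8, 0.1, -0.5]
finger_gap: 0.0003
```

Run:
```python
from bench import bot
import cv2
s=bot.snapshot("wrist");cv2.imwrite("pics/w2.png",s["img"][:,:,::-1])
```

```text
(no output)
```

View pics/w2.png

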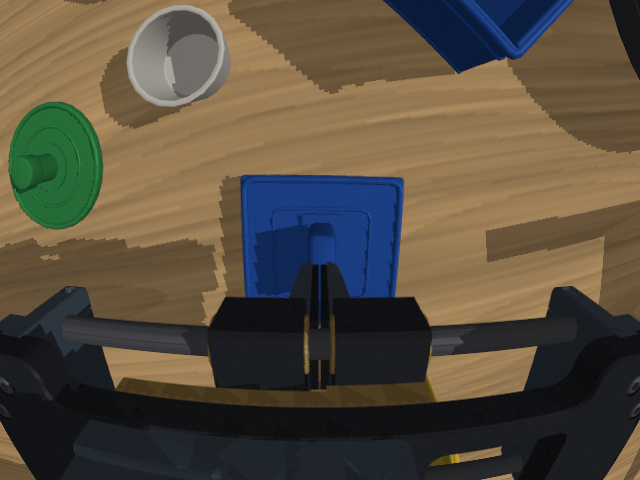

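The wrist view shows the lid still on the bench and aligned at (320,240), with the fingers shut above it. The fingers close at about 0.1 m/s, so I lifted too early. I'll reopen partway, redo the grasp and check the gap before lifting.

Emit:
carry_out(commands="0 0 0 0 0 0 115; 0 0 0 0 0 0 115; 0 0 0 0 0 0 115; 0 0 0 0 0 0 115; 0 0 0.02 0 0 0 115")

```text
time_s: 4.58
tcp_pos: [0.343, -0.3033, 0.0547]
ee_rot: [179.9, -0.1, -11.6]
wrist_force: [0.7, -1.1, 0.1]
finger_gap: 0.0478
```

```bash
python3 - <<'E'
from bench import bot
from h import *
s=bot.snapshot("top");P=cloud(s);m=mask(s["img"],"blue")&(P[...,2]>.034)&(P[...,2]<.055)
w=np.zeros_like(m);w[233:302,411:480]=1;q=m&w
print(q.sum(), cv2.minAreaRect(P[q][:,:2].astype(np.float32)*1000) if q.sum()>10 else "")
E
python3 plan.py "w1 115; . . .0245 . 115 .015; w6 255"
```

```text
0 
t 4.6 tcp [ 0.3418 -0.3021  0.0521] rot [-180.     0.   -11.6] F [-3.   2.6 -2.2] gap 0.0493
0 0 0 0 0 0 115; 0 0 0.014 0 0 0 115; 0 0 0.014 0 0 0 115; 0 0 0 0 0 0 255; 0 0 0 0 0 0 255
0 0 0 0 0 0 255; 0 0 0 0 0 0 255; 0 0 0 0 0 0 255; 0 0 0 0 0 0 255; 0 0 0 0 0 0 255
end [ 0.3418 -0.3021  0.0241] -11.6
```

Emit:
carry_out(commands="0 0 0 0 0 0 115; 0 0 0.015 0 0 0 115; 0 0 0.014 0 0 0 115; 0 0 0 0 0 0 255; 0 0 0 0 0 0 255")

```text
time_s: 5.25
tcp_pos: [0.3422, -0.3025, 0.0249]
ee_rot: [-180.0, 0.0, -11.6]
wrist_force: [0.1, 0.2, 0.8]
finger_gap: 0.0328
```

Emit:
carry_out(commands="0 0 0 0 0 0 255; 0 0 0 0 0 0 255; 0 0 0 0 0 0 255; 0 0 0 0 0 0 255; 0 0 0 0 0 0 255")

```text
time_s: 5.88
tcp_pos: [0.3424, -0.3027, 0.0252]
ee_rot: [180.0, -0.0, -11.6]
wrist_force: [-0.9, 0.6, 6.0]
finger_gap: 0.0159
```

```bash
python3 plan.py ". . .06 . 255 .018;. . .19 . 255; .507 -.428 .19 35.1 255;.507 -.428 .115 35.1 255 .03;w2 255"
```

```text
t 5.9 tcp [ 0.3424 -0.3027  0.0252] rot [180.   -0.  -11.6] F [-0.9  0.6  6. ] gap 0.0159
0 0 -0.017 0 0 0 255; 0 0 -0.018 0 0 0 255; 0 0 -0.043 0 0 0 255; 0 0 -0.043 0 0 0 255; 0 0 -0.044 0 0 0 255
0.023 0.011 0 0 0 -0.1 255; 0.022 0.014 0 0 0 -0.1 255; 0.021 0.016 0 0 0 -0.1 255; 0.019 0.017 0 0 0 -0.1 255; 0.017 0.019 0 0 0 -0.1 255
0.015 0.021 0 0 0 -0.1 255; 0.013 0.023 0 0 0 -0.11 255; 0.01 0.023 0 0 0 -0.105 255; 0 0 0.025 0 0 0 255; 0 0 0.025 0 0 0 255
0 0 0.025 0 0 0 255; 0 0 0 0 0 0 255; 0 0 0 0 0 0 255; 0 0 0 0 0 0 255; 0 0 0 0 0 0 255
end [ 0.5065 -0.4278  0.1152] 35.1
```

Gap 15.9 mm: held. Moving to above the blue tub.

Emit:
carry_out(commands="0 0 -0.017 0 0 0 255; 0 0 -0.018 0 0 0 255; 0 0 -0.043 0 0 0 255; 0 0 -0.043 0 0 0 255; 0 0 -0.044 0 0 0 255")

```text
time_s: 6.5
tcp_pos: [0.3419, -0.3022, 0.1912]
ee_rot: [-180.0, 0.0, -11.6]
wrist_force: [-0.0, 0.4, -1.5]
finger_gap: 0.0158
```

Emit:
carry_out(commands="0.023 0.011 0 0 0 -0.1 255; 0.022 0.014 0 0 0 -0.1 255; 0.021 0.016 0 0 0 -0.1 255; 0.019 0.017 0 0 0 -0.1 255; 0.017 0.019 0 0 0 -0.1 255")

```text
time_s: 7.12
tcp_pos: [0.4454, -0.3808, 0.1896]
ee_rot: [-180.0, 0.0, 17.3]
wrist_force: [-0.5, 0.2, -0.4]
finger_gap: 0.0157
```

Emit:
carry_out(commands="0.015 0.021 0 0 0 -0.1 255; 0.013 0.023 0 0 0 -0.11 255; 0.01 0.023 0 0 0 -0.105 255; 0 0 0.025 0 0 0 255; 0 0 0.025 0 0 0 255")

```text
time_s: 7.75
tcp_pos: [0.5063, -0.4276, 0.1391]
ee_rot: [-180.0, 0.0, 35.1]
wrist_force: [-0.1, 0.7, -0.9]
finger_gap: 0.0158
```

Emit:
carry_out(commands="0 0 0.025 0 0 0 255; 0 0 0 0 0 0 255; 0 0 0 0 0 0 255; 0 0 0 0 0 0 255; 0 0 0 0 0 0 255")

```text
time_s: 8.38
tcp_pos: [0.5066, -0.4279, 0.1158]
ee_rot: [179.9, -0.0, 35.1]
wrist_force: [-0.3, 0.1, -1.6]
finger_gap: 0.016
```

```bash
python3 plan.py ".507 -.428 .0955 35.1 255 .005; w2 255; w4 100;. . .12 . 100 .01;. . .20 . 100"
python3 - <<'E'
from bench import bot
import cv2
s=bot.snapshot("wrist");cv2.imwrite("pics/w3.png",s["img"][:,:,::-1])
E
```

```text
t 8.4 tcp [ 0.5066 -0.4279  0.1158] rot [179.9  -0.   35.1] F [-0.3  0.1 -1.6] gap 0.0160
0 0 0.004 0 0 0 255; 0 0 0.004 0 0 0 255; 0 0 0.004 0 0 0 255; 0 0 0.004 0 0 0 255; 0 0 0.004 0 0 0 255
0 0 0 0 0 0 255; 0 0 0 0 0 0 255; 0 0 0 0 0 0 100; 0 0 0 0 0 0 100; 0 0 0 0 0 0 100
0 0 0 0 0 0 100; 0 0 -0.008 0 0 0 100; 0 0 -0.008 0 0 0 100; 0 0 -0.008 0 0 0 100; 0 0 -0.04 0 0 0 100
0 0 -0.04 0 0 0 100; 0 0 0 0 0 0 100; 0 0 0 0 0 0 100; 0 0 0 0 0 0 100; 0 0 0 0 0 0 100
end [ 0.5066 -0.4279  0.1998] 35.1
```

View pics/w3.png

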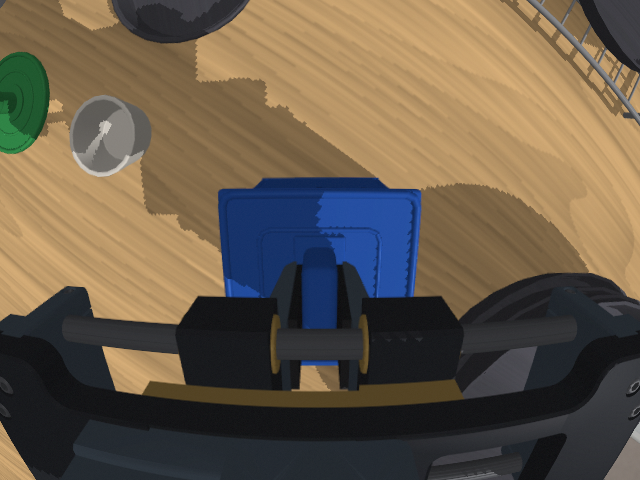

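Wrist view: the tub rim (columns 255–390, row 180) sits centred behind the lid edge (219–421) and parallel to it. Lowering.

Emit:
carry_out(commands="0 0 0.004 0 0 0 255; 0 0 0.004 0 0 0 255; 0 0 0.004 0 0 0 255; 0 0 0.004 0 0 0 255; 0 0 0.004 0 0 0 255")

```text
time_s: 9.05
tcp_pos: [0.5063, -0.4276, 0.0949]
ee_rot: [-180.0, 0.0, 35.1]
wrist_force: [-9.5, 10.2, 35.1]
finger_gap: 0.0156
```

Emit:
carry_out(commands="0 0 0 0 0 0 255; 0 0 0.001 0 0 0 255; 0 0 0 0 0 0 255; 0 0 0 0 0 0 255; 0 0 0 0 0 0 255")

```text
time_s: 9.68
tcp_pos: [0.5064, -0.4277, 0.0949]
ee_rot: [180.0, -0.0, 35.1]
wrist_force: [-5.0, 5.1, 14.3]
finger_gap: 0.0157
```

Seated: z is home height with contact force. Releasing.

Emit:
carry_out(commands="0 0 0 0 0 0 150; 0 0 0 0 0 0 150; 0 0 0 0 0 0 150; 0 0 0 0 0 0 150; 0 0 -0.01 0 0 0 150")

```text
time_s: 10.3
tcp_pos: [0.5059, -0.4272, 0.1036]
ee_rot: [-179.9, 0.0, 35.1]
wrist_force: [-0.4, 0.4, 0.7]
finger_gap: 0.0374
```

Emit:
carry_out(commands="0 0 -0.01 0 0 0 115; 0 0 -0.02 0 0 0 115; 0 0 -0.03 0 0 0 115; 0 0 -0.04 0 0 0 115; 0 0 0 0 0 0 115")

```text
time_s: 10.92
tcp_pos: [0.5078, -0.4289, 0.2087]
ee_rot: [179.7, -0.1, 35.1]
wrist_force: [-0.2, -0.9, 0.4]
finger_gap: 0.05
```

```bash
python3 plan.py ".449 -.118 .20 35 115;.449 -.118 .055 35 115;.449 -.118 .0245 35 115 .015;w6 255"
python3 - <<'E'
from bench import bot
import cv2
s=bot.snapshot("wrist");cv2.imwrite("pics/w4.png",s["img"][:,:,::-1])
E
```

```text
t 10.9 tcp [ 0.5078 -0.4289  0.2087] rot [ 1.797e+02 -1.000e-01  3.510e+01] F [-0.2 -0.9  0.4] gap 0.0500
0.019 -0.041 0.001 0 0 0 115; 0.019 -0.041 0.001 0 0 0 115; 0.019 -0.041 0.001 0 0 0 115; 0.018 -0.041 0.001 0 0 0 115; 0.019 -0.041 0.002 0 0 0 115
0.018 -0.042 0.001 0 0 0 115; 0.019 -0.041 0.002 0 0 0.002 115; 0 0 0.036 0 0 0 115; 0 0 0.036 0 0 0 115; 0 0 0.036 0 0 0 115
0 0 0.037 0 0 0 115; 0 0 0.015 0 0 0 115; 0 0 0.015 0 0 0 115; 0 0 0 0 0 0 255; 0 0 0 0 0 0 255
0 0 0 0 0 0 255; 0 0 0 0 0 0 255; 0 0 0 0 0 0 255; 0 0 0 0 0 0 255; 0 0 0 0 0 0 255
end [ 0.4493 -0.1179  0.0247] 35.0
```

View pics/w4.png

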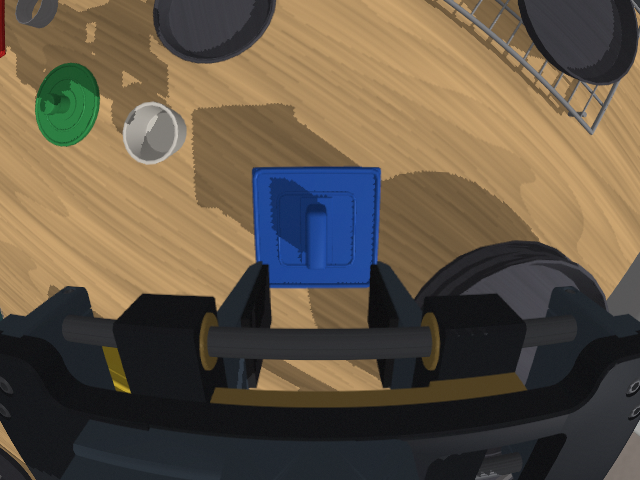

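Wrist view: the blue lid at (317,225) lies square and flat on its tub. Next is the green lid.

Emit:
carry_out(commands="0.019 -0.041 0.001 0 0 0 115; 0.019 -0.041 0.001 0 0 0 115; 0.019 -0.041 0.001 0 0 0 115; 0.018 -0.041 0.001 0 0 0 115; 0.019 -0.041 0.002 0 0 0 115")

```text
time_s: 11.6
tcp_pos: [0.4644, -0.2043, 0.1975]
ee_rot: [-180.0, 0.0, 35.1]
wrist_force: [0.7, -0.0, 0.1]
finger_gap: 0.0502
```

Emit:
carry_out(commands="0.018 -0.042 0.001 0 0 0 115; 0.019 -0.041 0.002 0 0 0.002 115; 0 0 0.036 0 0 0 115; 0 0 0.036 0 0 0 115; 0 0 0.036 0 0 0 115")

```text
time_s: 12.22
tcp_pos: [0.4474, -0.1163, 0.0857]
ee_rot: [-180.0, 0.0, 35.0]
wrist_force: [1.0, 0.4, -0.6]
finger_gap: 0.05
```

```bash
python3 plan.py ".449 -.118 .055 35 115;.449 -.118 .0255 35 115 .015;w6 255"
python3 - <<'E'
from bench import bot
import cv2
s=bot.snapshot("wrist");cv2.imwrite("pics/w5.png",s["img"][:,:,::-1])
E
```

```text
t 12.2 tcp [ 0.4474 -0.1163  0.0857] rot [-180.    0.   35.] F [ 1.   0.4 -0.6] gap 0.0500
0 0.002 0.031 0 0 0 115; 0 0 0.015 0 0 0 115; 0 0 0.014 0 0 0 115; 0 0 0 0 0 0 255; 0 0 0 0 0 0 255
0 0 0 0 0 0 255; 0 0 0 0 0 0 255; 0 0 0 0 0 0 255; 0 0 0 0 0 0 255; 0 0 0 0 0 0 255
end [ 0.4485 -0.118   0.0257] 35.0
```

View pics/w5.png

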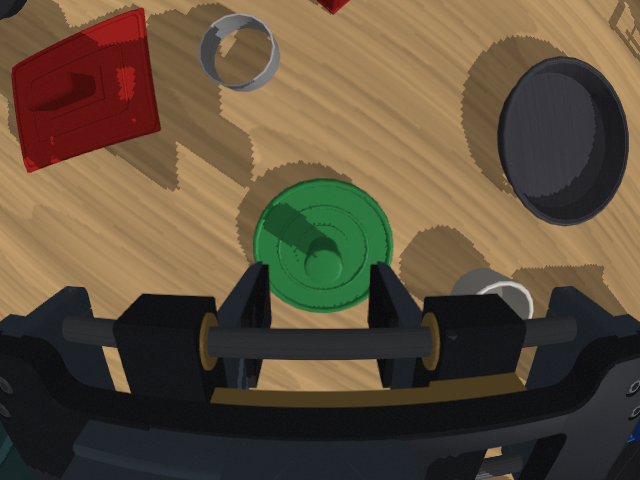

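Green knob (324,265) is between the fingers (mid 320), and the ramekin (500,300) is clear to the side. Grasping.

Emit:
carry_out(commands="0 0.002 0.031 0 0 0 115; 0 0 0.015 0 0 0 115; 0 0 0.014 0 0 0 115; 0 0 0 0 0 0 255; 0 0 0 0 0 0 255")

```text
time_s: 12.9
tcp_pos: [0.4493, -0.1184, 0.0275]
ee_rot: [180.0, -0.0, 35.0]
wrist_force: [0.2, -0.5, -0.1]
finger_gap: 0.0327
```

Emit:
carry_out(commands="0 0 0 0 0 0 255; 0 0 0 0 0 0 255; 0 0 0 0 0 0 255; 0 0 0 0 0 0 255; 0 0 0 0 0 0 255")

```text
time_s: 13.52
tcp_pos: [0.4494, -0.1184, 0.0275]
ee_rot: [180.0, -0.0, 35.0]
wrist_force: [-1.3, 0.7, 8.5]
finger_gap: 0.0229
```

```bash
python3 plan.py ". . .06 . 255 .018;. . .21 . 255; .516 .437 .21 35 255;.516 .437 .14 35 255 .03;w2 255"
```

```text
t 13.5 tcp [ 0.4494 -0.1184  0.0275] rot [180.  -0.  35.] F [-1.3  0.7  8.5] gap 0.0229
0 0 -0.016 0 0 0 255; 0 0 -0.016 0 0 0 255; 0 0 -0.038 0 0 0 255; 0 0 -0.037 0 0 0 255; 0 0 -0.038 0 0 0 255
0 0 -0.037 0 0 0 255; 0.029 -0.032 0 0 0 0 255; 0.029 -0.032 0 0 0 0 255; 0.029 -0.032 0 0 0 0 255; 0.029 -0.032 0 0 0 0 255
0.029 -0.032 0 0 0 0 255; 0.029 -0.032 0 0 0 0 255; 0.028 -0.032 0 0 0 0 255; 0.029 -0.032 0 0 0 0 255; 0.028 -0.032 0 0 0 0 255
0.029 -0.032 0 0 0 0 255; 0.028 -0.032 0 0 0 0 255; 0.029 -0.032 0 0 0 0 255; 0.028 -0.033 0 0 0 0 255; 0 0 0.023 0 0 0 255
0 0 0.023 0 0 0 255; 0 0 0.024 0 0 0 255; 0 0 0 0 0 0 255; 0 0 0 0 0 0 255; 0 0 0 0 0 0 255
end [0.5158 0.4371 0.1395] 35.0
```

Emit:
carry_out(commands="0 0 -0.016 0 0 0 255; 0 0 -0.016 0 0 0 255; 0 0 -0.038 0 0 0 255; 0 0 -0.037 0 0 0 255; 0 0 -0.038 0 0 0 255")

```text
time_s: 14.15
tcp_pos: [0.4488, -0.1182, 0.1743]
ee_rot: [180.0, -0.0, 35.0]
wrist_force: [-0.4, -0.5, -0.7]
finger_gap: 0.0231
```

Emit:
carry_out(commands="0 0 -0.037 0 0 0 255; 0.029 -0.032 0 0 0 0 255; 0.029 -0.032 0 0 0 0 255; 0.029 -0.032 0 0 0 0 255; 0.029 -0.032 0 0 0 0 255")

```text
time_s: 14.78
tcp_pos: [0.4705, 0.0545, 0.2103]
ee_rot: [180.0, -0.1, 35.0]
wrist_force: [0.2, -0.8, 0.3]
finger_gap: 0.0229
```

Emit:
carry_out(commands="0.029 -0.032 0 0 0 0 255; 0.029 -0.032 0 0 0 0 255; 0.028 -0.032 0 0 0 0 255; 0.029 -0.032 0 0 0 0 255; 0.028 -0.032 0 0 0 0 255")

```text
time_s: 15.4
tcp_pos: [0.4958, 0.2677, 0.2103]
ee_rot: [180.0, -0.1, 35.0]
wrist_force: [0.5, -0.5, -0.7]
finger_gap: 0.0232
```

Emit:
carry_out(commands="0.029 -0.032 0 0 0 0 255; 0.028 -0.032 0 0 0 0 255; 0.029 -0.032 0 0 0 0 255; 0.028 -0.033 0 0 0 0 255; 0 0 0.023 0 0 0 255")

```text
time_s: 16.02
tcp_pos: [0.5161, 0.4403, 0.1885]
ee_rot: [-180.0, -0.3, 35.1]
wrist_force: [-0.4, -0.4, -0.3]
finger_gap: 0.0231
```

Emit:
carry_out(commands="0 0 0.023 0 0 0 255; 0 0 0.024 0 0 0 255; 0 0 0 0 0 0 255; 0 0 0 0 0 0 255; 0 0 0 0 0 0 255")

```text
time_s: 16.65
tcp_pos: [0.5158, 0.4373, 0.14]
ee_rot: [-180.0, -0.1, 35.0]
wrist_force: [0.4, -0.3, -1.0]
finger_gap: 0.0231
```

```bash
python3 plan.py ".516 .437 .1185 35 255 .005; w2 255"
python3 - <<'E'
from bench import bot
import cv2
s=bot.snapshot("wrist");cv2.imwrite("pics/w6.png",s["img"][:,:,::-1])
E
```

```text
t 16.6 tcp [0.5158 0.4373 0.14  ] rot [-1.8e+02 -1.0e-01  3.5e+01] F [ 0.4 -0.3 -1. ] gap 0.0231
0 0 0.004 0 0 0 255; 0 0 0.004 0 0 0 255; 0 0 0.005 0 0 0 255; 0 0 0.004 0 0 0 255; 0 0 0.005 0 0 0 255
0 0 0 0 0 0 255; 0 0 0 0 0 0 255; 0 0 0 0 0 0 255; 0 0 0 0 0 0 255; 0 0 0 0 0 0 255
end [0.5158 0.4373 0.118 ] 35.0
```

View pics/w6.png

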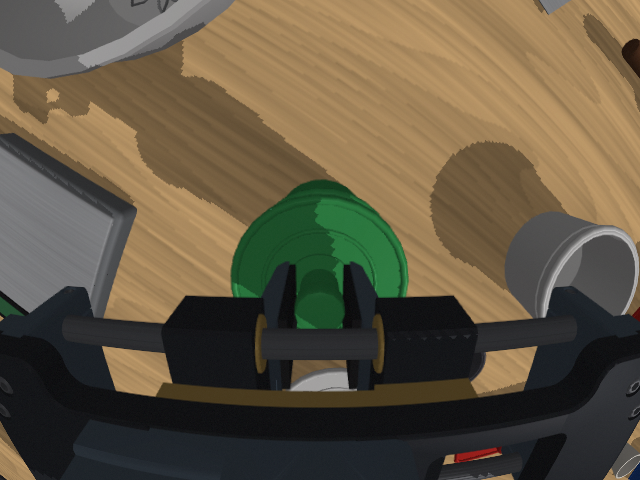

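Green lid (320,265) is centred laterally over its tub, whose edge shows behind at (320,185). Lowering.

Emit:
carry_out(commands="0 0 0.004 0 0 0 255; 0 0 0.004 0 0 0 255; 0 0 0.005 0 0 0 255; 0 0 0.004 0 0 0 255; 0 0 0.004 0 0 0 255")

```text
time_s: 17.32
tcp_pos: [0.5153, 0.4372, 0.1176]
ee_rot: [-180.0, 0.0, 35.0]
wrist_force: [-5.7, 0.3, 27.6]
finger_gap: 0.0227
```

Emit:
carry_out(commands="0 0 0.001 0 0 0 255; 0 0 0 0 0 0 255; 0 0 0 0 0 0 255; 0 0 0 0 0 0 255; 0 0 0 0 0 0 255")

```text
time_s: 17.95
tcp_pos: [0.5157, 0.4375, 0.1177]
ee_rot: [-180.0, -0.0, 35.0]
wrist_force: [-3.0, -2.0, 9.0]
finger_gap: 0.0232
```

Emit:
carry_out(commands="0 0 0 0 0 0 150; 0 0 0 0 0 0 150; 0 0 0 0 0 0 130; 0 0 0 0 0 0 115; 0 0 -0.01 0 0 0 115")

```text
time_s: 18.58
tcp_pos: [0.515, 0.4369, 0.1266]
ee_rot: [180.0, 0.1, 35.0]
wrist_force: [-0.8, -0.3, -0.2]
finger_gap: 0.05
```

Emit:
carry_out(commands="0 0 -0.01 0 0 0 115; 0 0 -0.02 0 0 0 115; 0 0 -0.03 0 0 0 115; 0 0 -0.03 0 0 0 115; 0 0 0 0 0 0 115")

```text
time_s: 19.2
tcp_pos: [0.5165, 0.4382, 0.2209]
ee_rot: [-180.0, -0.3, 35.0]
wrist_force: [-0.2, 1.0, 0.5]
finger_gap: 0.0498
```

```bash
python3 plan.py ".358 .306 .21 35 110;.358 .306 .055 35 110;.358 .306 .0255 35 110 .015;w6 255"
python3 - <<'E'
from bench import bot
import cv2
s=bot.snapshot("wrist");cv2.imwrite("pics/w7.png",s["img"][:,:,::-1])
E
```

```text
t 19.2 tcp [0.5165 0.4382 0.2209] rot [-180.    -0.3   35. ] F [-0.2  1.   0.5] gap 0.0498
-0.041 0.003 0.002 0 0 0 110; -0.041 0.004 0.002 0 0 0 110; -0.041 0.003 0.002 0 0 0 110; -0.041 0.004 0.002 0 0 0 110; -0.042 0.003 0.003 0 0 0 110
0 0 0.039 0 0 0 110; 0 0 0.039 0 0 0 110; 0 0 0.038 0 0 0 110; 0 0 0.039 0 0 0 110; 0 0 0.015 0 0 0 110
0 0 0.014 0 0 0 110; 0 0 0 0 0 0 255; 0 0 0 0 0 0 255; 0 0 0 0 0 0 255; 0 0 0 0 0 0 255
0 0 0 0 0 0 255; 0 0 0 0 0 0 255; 0 0 0 0 0 0 255; 0 0 0 0 0 0 255; 0 0 0 0 0 0 255
end [0.3575 0.3061 0.0259] 35.0
```

View pics/w7.png

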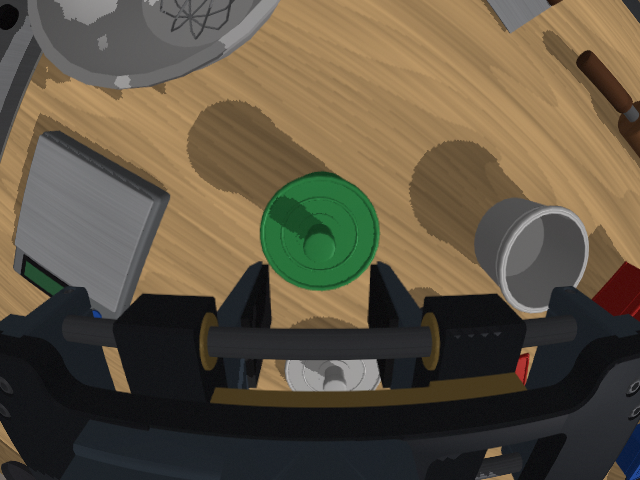

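Wrist view: the green lid is flat and centred (320,232). White lid is next, visible at (335,375).

Emit:
carry_out(commands="-0.041 0.003 0.002 0 0 0 110; -0.041 0.004 0.002 0 0 0 110; -0.041 0.003 0.002 0 0 0 110; -0.041 0.004 0.002 0 0 0 110; -0.042 0.003 0.003 0 0 0 110")

```text
time_s: 19.88
tcp_pos: [0.355, 0.304, 0.2053]
ee_rot: [180.0, 0.1, 35.0]
wrist_force: [-0.6, 0.1, 0.2]
finger_gap: 0.0519
```

Emit:
carry_out(commands="0 0 0.039 0 0 0 110; 0 0 0.039 0 0 0 110; 0 0 0.038 0 0 0 110; 0 0 0 0 0 0 110; 0 0 0 0 0 0 110")

```text
time_s: 20.5
tcp_pos: [0.3567, 0.3054, 0.0909]
ee_rot: [-180.0, -0.0, 35.0]
wrist_force: [-0.2, 0.1, 1.3]
finger_gap: 0.0516
```

```bash
python3 plan.py ".358 .306 .055 35 110;.358 .306 .0255 35 110 .015;w6 255"
python3 - <<'E'
from bench import bot
import cv2
s=bot.snapshot("wrist");cv2.imwrite("pics/w8.png",s["img"][:,:,::-1])
E
```

```text
t 20.5 tcp [0.3567 0.3054 0.0909] rot [-180.   -0.   35.] F [-0.2  0.1  1.3] gap 0.0516
0.001 0 0.036 0 0 0 110; 0 0 0.015 0 0 0 110; 0 0 0.014 0 0 0 110; 0 0 0 0 0 0 255; 0 0 0 0 0 0 255
0 0 0 0 0 0 255; 0 0 0 0 0 0 255; 0 0 0 0 0 0 255; 0 0 0 0 0 0 255; 0 0 0 0 0 0 255
end [0.3575 0.306  0.0259] 35.0
```

View pics/w8.png

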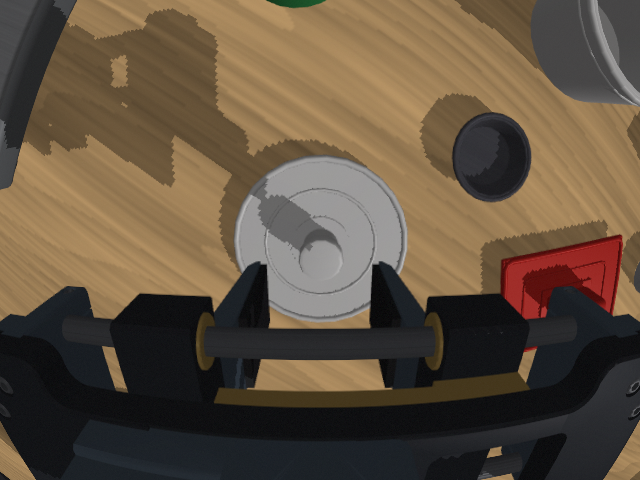

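White knob (321,260) is centred between the fingers, and the tartlet tin (491,155) and red lid are clear. Grasping.

Emit:
carry_out(commands="0.001 0 0.036 0 0 0 110; 0 0 0.015 0 0 0 110; 0 0 0.014 0 0 0 110; 0 0 0 0 0 0 255; 0 0 0 0 0 0 255")

```text
time_s: 21.18
tcp_pos: [0.3575, 0.306, 0.0255]
ee_rot: [-180.0, -0.0, 35.0]
wrist_force: [-0.3, -0.1, 0.2]
finger_gap: 0.0347
```

Emit:
carry_out(commands="0 0 0 0 0 0 255; 0 0 0 0 0 0 255; 0 0 0 0 0 0 255; 0 0 0 0 0 0 255; 0 0 0 0 0 0 255")

```text
time_s: 21.8
tcp_pos: [0.3575, 0.306, 0.0255]
ee_rot: [-180.0, -0.1, 35.0]
wrist_force: [-1.3, -2.4, 8.6]
finger_gap: 0.0272
```

```bash
python3 plan.py ". . .06 . 255 .018;. . .20 . 255; .618 .228 .20 35 255;.618 .228 .125 35 255 .03;w2 255"
```

```text
t 21.8 tcp [0.3575 0.306  0.0255] rot [-1.8e+02 -1.0e-01  3.5e+01] F [-1.3 -2.4  8.6] gap 0.0272
0 0 -0.017 0 0 0 255; 0 0 -0.017 0 0 0 255; 0 0 -0.035 0 0 0 255; 0 0 -0.035 0 0 0 255; 0 0 -0.035 0 0 0 255
0 0 -0.035 0 0 0 255; 0.028 0.036 0 0 0 0 255; 0.028 0.035 0 0 0 0 255; 0.028 0.036 0 0 0 0 255; 0.028 0.035 0 0 0 0 255
0.028 0.036 0 0 0 0 255; 0.029 0.035 0 0 0 0 255; 0 0 0.025 0 0 0 255; 0 0 0.025 0 0 0 255; 0 0 0.025 0 0 0 255
0 0 0 0 0 0 255; 0 0 0 0 0 0 255; 0 0 0 0 0 0 255; 0 0 0 0 0 0 255; 0 0 0 0 0 0 255
end [0.6181 0.2285 0.1245] 35.0
```

Emit:
carry_out(commands="0 0 -0.017 0 0 0 255; 0 0 -0.017 0 0 0 255; 0 0 -0.035 0 0 0 255; 0 0 -0.035 0 0 0 255; 0 0 -0.035 0 0 0 255")

```text
time_s: 22.42
tcp_pos: [0.3571, 0.3057, 0.1663]
ee_rot: [-180.0, -0.1, 35.0]
wrist_force: [-0.2, 0.1, -0.4]
finger_gap: 0.0273
```

Emit:
carry_out(commands="0 0 -0.035 0 0 0 255; 0.028 0.036 0 0 0 0 255; 0.028 0.035 0 0 0 0 255; 0.028 0.036 0 0 0 0 255; 0.028 0.035 0 0 0 0 255")

```text
time_s: 23.05
tcp_pos: [0.5317, 0.253, 0.2004]
ee_rot: [180.0, -0.1, 35.0]
wrist_force: [-0.1, 0.9, -1.6]
finger_gap: 0.0271
```

Emit:
carry_out(commands="0.028 0.036 0 0 0 0 255; 0.029 0.035 0 0 0 0 255; 0 0 0.025 0 0 0 255; 0 0 0.025 0 0 0 255; 0 0 0.025 0 0 0 255")

```text
time_s: 23.68
tcp_pos: [0.6178, 0.2281, 0.1247]
ee_rot: [180.0, -0.0, 35.0]
wrist_force: [-0.3, -0.1, -0.4]
finger_gap: 0.0269
```

Emit:
carry_out(commands="0 0 0 0 0 0 255; 0 0 0 0 0 0 255; 0 0 0 0 0 0 255; 0 0 0 0 0 0 255; 0 0 0 0 0 0 255")

```text
time_s: 24.3
tcp_pos: [0.6179, 0.2282, 0.1243]
ee_rot: [180.0, -0.0, 35.0]
wrist_force: [0.2, -0.1, -0.8]
finger_gap: 0.0272
```

```bash
python3 plan.py ".618 .228 .1015 35 255 .005; w2 255"
python3 - <<'E'
from bench import bot
import cv2
s=bot.snapshot("wrist");cv2.imwrite("pics/w9.png",s["img"][:,:,::-1])
E
```

```text
t 24.3 tcp [0.6179 0.2282 0.1243] rot [180.  -0.  35.] F [ 0.2 -0.1 -0.8] gap 0.0272
0 0 0.005 0 0 0 255; 0 0 0.004 0 0 0 255; 0 0 0.005 0 0 0 255; 0 0 0.004 0 0 0 255; 0 0 0.005 0 0 0 255
0 0 0 0 0 0 255; 0 0 0 0 0 0 255; 0 0 0 0 0 0 255; 0 0 0 0 0 0 255; 0 0 0 0 0 0 255
end [0.6179 0.2282 0.1013] 35.0
```

View pics/w9.png

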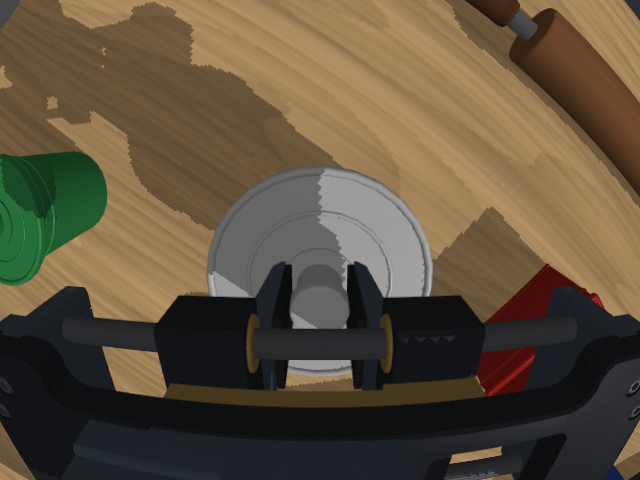

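White lid (320,265) fully covers the tub from this view, as it should at this height. Lowering more softly at the end.

Emit:
carry_out(commands="0 0 0.005 0 0 0 255; 0 0 0.005 0 0 0 255; 0 0 0.005 0 0 0 255; 0 0 0.004 0 0 0 255; 0 0 0.003 0 0 0 255")

```text
time_s: 24.98
tcp_pos: [0.6177, 0.2282, 0.1016]
ee_rot: [-180.0, 0.0, 35.0]
wrist_force: [0.2, -0.9, -0.4]
finger_gap: 0.0271
```

Emit:
carry_out(commands="0 0 0.001 0 0 0 255; 0 0 0.0005 0 0 0 255; 0 0 0 0 0 0 255; 0 0 0 0 0 0 255; 0 0 0 0 0 0 255")

```text
time_s: 25.6
tcp_pos: [0.6179, 0.2282, 0.1007]
ee_rot: [180.0, -0.0, 35.0]
wrist_force: [-2.5, -2.1, 5.6]
finger_gap: 0.0273
```

Seated softly (5.6 N). Releasing, then on to the red lid.

Emit:
carry_out(commands="0 0 0 0 0 0 150; 0 0 0 0 0 0 150; 0 0 0 0 0 0 130; 0 0 0 0 0 0 115; 0 0 -0.01 0 0 0 115")

```text
time_s: 26.22
tcp_pos: [0.6173, 0.228, 0.1101]
ee_rot: [-180.0, 0.1, 35.0]
wrist_force: [-0.3, 0.3, -0.4]
finger_gap: 0.0504
```

Emit:
carry_out(commands="0 0 -0.01 0 0 0 115; 0 0 -0.02 0 0 0 115; 0 0 -0.03 0 0 0 115; 0 0 -0.03 0 0 0 115; 0 0 0 0 0 0 115")

```text
time_s: 26.85
tcp_pos: [0.6193, 0.2287, 0.2043]
ee_rot: [179.9, -0.3, 35.0]
wrist_force: [1.0, -0.8, 0.8]
finger_gap: 0.0503
```

```bash
python3 plan.py ".4415 .103 .20 -46.1 115;.4415 .103 .085 -46.1 115"
```

```text
t 26.9 tcp [0.6193 0.2287 0.2043] rot [179.9  -0.3  35. ] F [ 1.  -0.8  0.8] gap 0.0503
-0.017 0 0 0 0 0.11 115; -0.017 0.002 0 0 0 0.11 115; -0.016 0.004 0 0 0 0.11 115; -0.016 0.005 0 0 0 0.11 115; -0.015 0.007 0 0 0 0.11 115
-0.014 0.009 0.001 0 0 0.11 115; -0.013 0.01 0 0 0 0.11 115; -0.012 0.012 0.001 0 0 0.11 115; -0.011 0.013 0 0 0 0.11 115; -0.009 0.014 0.001 0 0 0.11 115
-0.007 0.015 0 0 0 0.11 115; -0.006 0.016 0.001 0 0 0.1 115; -0.004 0.016 0 0 0 0.105 115; 0 0 0.038 0 0 0 115; 0 0 0.039 0 0 0 115
0 0 0.038 0 0 0 115; 0 0 0 0 0 0 115; 0 0 0 0 0 0 115; 0 0 0 0 0 0 115; 0 0 0 0 0 0 115
end [0.4417 0.1027 0.0853] -46.1
```

Emit:
carry_out(commands="-0.017 0 0 0 0 0.11 115; -0.017 0.002 0 0 0 0.11 115; -0.016 0.004 0 0 0 0.11 115; -0.016 0.005 0 0 0 0.11 115; -0.015 0.007 0 0 0 0.11 115")

```text
time_s: 27.48
tcp_pos: [0.5483, 0.1797, 0.2004]
ee_rot: [180.0, 0.0, 3.3]
wrist_force: [0.0, 0.1, -0.4]
finger_gap: 0.0499
```

Emit:
carry_out(commands="-0.014 0.009 0.001 0 0 0.11 115; -0.013 0.01 0 0 0 0.11 115; -0.012 0.012 0.001 0 0 0.11 115; -0.011 0.013 0 0 0 0.11 115; -0.009 0.014 0.001 0 0 0.11 115")

```text
time_s: 28.1
tcp_pos: [0.48, 0.1313, 0.1974]
ee_rot: [180.0, 0.0, -28.2]
wrist_force: [0.5, 0.1, 0.7]
finger_gap: 0.0496
```

Emit:
carry_out(commands="-0.007 0.015 0 0 0 0.11 115; -0.006 0.016 0.001 0 0 0.1 115; -0.004 0.016 0 0 0 0.105 115; 0 0 0.038 0 0 0 115; 0 0 0.039 0 0 0 115")

```text
time_s: 28.72
tcp_pos: [0.4404, 0.1021, 0.1191]
ee_rot: [-179.9, -0.1, -46.1]
wrist_force: [0.5, -1.1, -0.1]
finger_gap: 0.05
```

Emit:
carry_out(commands="0 0 0.038 0 0 0 115; 0 0 0 0 0 0 115; 0 0 0 0 0 0 115; 0 0 0 0 0 0 115; 0 0 0 0 0 0 115")

```text
time_s: 29.35
tcp_pos: [0.4409, 0.1023, 0.0825]
ee_rot: [-179.9, -0.1, -46.1]
wrist_force: [-0.7, -0.2, -0.3]
finger_gap: 0.0498
```

```bash
python3 plan.py ".4415 .103 .055 -46.1 115;.4415 .103 .0255 -46.1 115 .015;w7 255"
python3 - <<'E'
from bench import bot
import cv2
s=bot.snapshot("wrist");cv2.imwrite("pics/w10.png",s["img"][:,:,::-1])
E
```

```text
t 29.4 tcp [0.4409 0.1023 0.0825] rot [-1.799e+02 -1.000e-01 -4.610e+01] F [-0.7 -0.2 -0.3] gap 0.0498
0 -0.001 0.027 0 0 0 115; 0 0 0.015 0 0 0 115; 0 0 0.015 0 0 0 115; 0 0 0 0 0 0 255; 0 0 0 0 0 0 255
0 0 0 0 0 0 255; 0 0 0 0 0 0 255; 0 0 0 0 0 0 255; 0 0 0 0 0 0 255; 0 0 0 0 0 0 255
end [0.4416 0.103  0.0255] -46.1
```

View pics/w10.png

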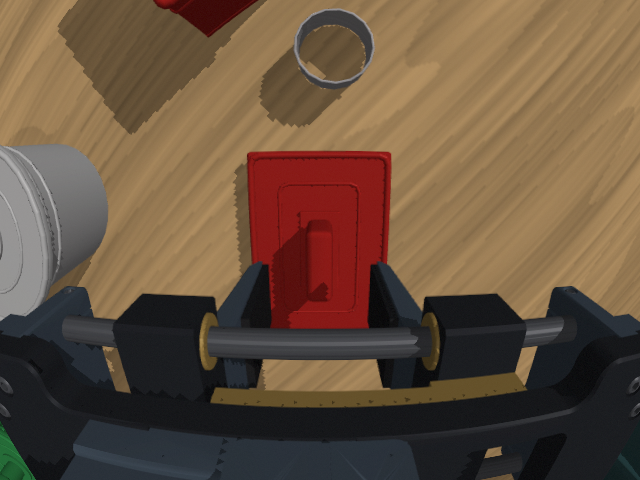

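Wrist view: the red lid (320,240) is square with its handle at (320,260) midway between the fingers. Ring cutter and white tub are clear. Grasping.

Emit:
carry_out(commands="0 -0.001 0.027 0 0 0 115; 0 0 0.015 0 0 0 115; 0 0 0.015 0 0 0 115; 0 0 0 0 0 0 255; 0 0 0 0 0 0 255")

```text
time_s: 30.02
tcp_pos: [0.4411, 0.1029, 0.0247]
ee_rot: [-180.0, -0.0, -46.1]
wrist_force: [0.0, 1.1, 1.1]
finger_gap: 0.0332
```

Emit:
carry_out(commands="0 0 0 0 0 0 255; 0 0 0 0 0 0 255; 0 0 0 0 0 0 255; 0 0 0 0 0 0 255; 0 0 0 0 0 0 255")

```text
time_s: 30.65
tcp_pos: [0.4412, 0.1029, 0.0249]
ee_rot: [-180.0, -0.0, -46.1]
wrist_force: [-1.8, -0.3, 7.7]
finger_gap: 0.0157
```

```bash
python3 plan.py ". . .06 . 255 .018;. . .21 . 255; .651 .0 .21 -9.6 255;.651 .0 .12 -9.6 255 .03;w3 255"
```

```text
t 30.6 tcp [0.4412 0.1029 0.0249] rot [-180.    -0.   -46.1] F [-1.8 -0.3  7.7] gap 0.0157
0 0 -0.018 0 0 0 255; 0 0 -0.017 0 0 0 255; 0 0 -0.038 0 0 0 255; 0 0 -0.037 0 0 0 255; 0 0 -0.038 0 0 0 255
0 0 -0.037 0 0 0 255; 0.037 -0.013 0 0 0 -0.11 255; 0.038 -0.009 0 0 0 -0.11 255; 0.039 -0.005 0 0 0 -0.1 255; 0.039 -0.001 0 0 0 -0.11 255
0.038 0.003 0 0 0 -0.1 255; 0.038 0.006 0 0 0 -0.107 255; 0 0 0.03 0 0 0 255; 0 0 0.03 0 0 0 255; 0 0 0.03 0 0 0 255
0 0 0 0 0 0 255; 0 0 0 0 0 0 255; 0 0 0 0 0 0 255; 0 0 0 0 0 0 255; 0 0 0 0 0 0 255
end [6.507e-01 5.000e-04 1.199e-01] -9.6
```

Emit:
carry_out(commands="0 0 -0.018 0 0 0 255; 0 0 -0.017 0 0 0 255; 0 0 -0.038 0 0 0 255; 0 0 -0.037 0 0 0 255; 0 0 -0.038 0 0 0 255")

```text
time_s: 31.28
tcp_pos: [0.4406, 0.1028, 0.1737]
ee_rot: [-180.0, 0.0, -46.1]
wrist_force: [0.4, -0.6, 0.7]
finger_gap: 0.016
```

Emit:
carry_out(commands="0 0 -0.037 0 0 0 255; 0.037 -0.013 0 0 0 -0.11 255; 0.038 -0.009 0 0 0 -0.11 255; 0.039 -0.005 0 0 0 -0.1 255; 0.039 -0.001 0 0 0 -0.11 255")

```text
time_s: 31.9
tcp_pos: [0.5821, 0.0326, 0.2094]
ee_rot: [-180.0, 0.0, -21.2]
wrist_force: [0.3, -0.3, -0.2]
finger_gap: 0.0159
```

Emit:
carry_out(commands="0.038 0.003 0 0 0 -0.1 255; 0.038 0.006 0 0 0 -0.107 255; 0 0 0.03 0 0 0 255; 0 0 0.03 0 0 0 255; 0 0 0.03 0 0 0 255")

```text
time_s: 32.52
tcp_pos: [0.6503, 0.0004, 0.1185]
ee_rot: [180.0, 0.0, -9.6]
wrist_force: [0.7, -0.4, -1.0]
finger_gap: 0.0155
```

Emit:
carry_out(commands="0 0 0 0 0 0 255; 0 0 0 0 0 0 255; 0 0 0 0 0 0 255; 0 0 0 0 0 0 255; 0 0 0 0 0 0 255")

```text
time_s: 33.15
tcp_pos: [0.6506, 0.0005, 0.1199]
ee_rot: [-180.0, -0.0, -9.6]
wrist_force: [-0.5, -0.1, -1.1]
finger_gap: 0.0161
```

```bash
python3 plan.py ".651 .0 .0965 -9.6 255 .005; w2 255"
python3 - <<'E'
from bench import bot
import cv2
s=bot.snapshot("wrist");cv2.imwrite("pics/w11.png",s["img"][:,:,::-1])
E
```

```text
t 33.1 tcp [6.506e-01 5.000e-04 1.199e-01] rot [-180.    -0.    -9.6] F [-0.5 -0.1 -1.1] gap 0.0161
0 0 0.005 0 0 0 255; 0 0 0.005 0 0 0 255; 0 0 0.004 0 0 0 255; 0 0 0.005 0 0 0 255; 0 0 0.004 0 0 0 255
0 0 0 0 0 0 255; 0 0 0 0 0 0 255; 0 0 0 0 0 0 255; 0 0 0 0 0 0 255; 0 0 0 0 0 0 255
end [6.506e-01 5.000e-04 9.690e-02] -9.6
```

View pics/w11.png

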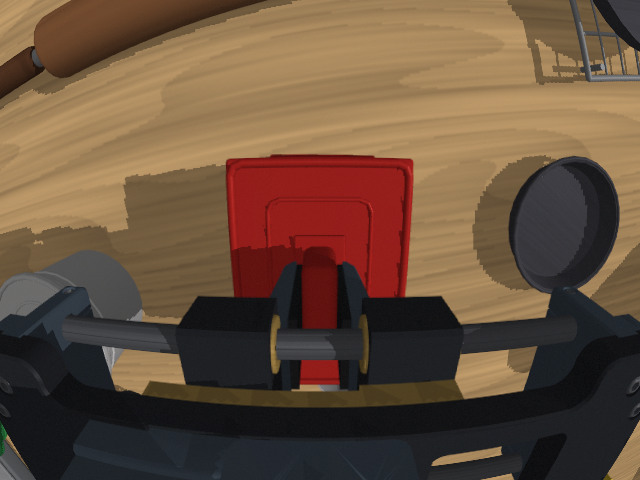

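Red tub's far edge (columns 272–374, row 155) is centred and parallel behind the lid edge (227–413). Lowering softly.

Emit:
carry_out(commands="0 0 0.005 0 0 0 255; 0 0 0.005 0 0 0 255; 0 0 0.005 0 0 0 255; 0 0 0.004 0 0 0 255; 0 0 0.004 0 0 0 255")

```text
time_s: 33.83
tcp_pos: [0.6504, 0.0005, 0.0961]
ee_rot: [180.0, 0.0, -9.6]
wrist_force: [-0.4, 0.3, -0.4]
finger_gap: 0.0158
```

Emit:
carry_out(commands="0 0 0.001 0 0 0 255; 0 0 0.0005 0 0 0 255; 0 0 0.0003 0 0 0 255; 0 0 0 0 0 0 255; 0 0 0 0 0 0 255")

```text
time_s: 34.45
tcp_pos: [0.6505, 0.0005, 0.0949]
ee_rot: [-180.0, -0.0, -9.6]
wrist_force: [-2.6, -0.4, 4.6]
finger_gap: 0.0158
```

Contact at home height (4.6 N). Releasing, then backing off and checking everything.

Emit:
carry_out(commands="0 0 0 0 0 0 150; 0 0 0 0 0 0 150; 0 0 0 0 0 0 130; 0 0 0 0 0 0 115; 0 0 -0.01 0 0 0 115")

```text
time_s: 35.08
tcp_pos: [0.6499, 0.0005, 0.1043]
ee_rot: [180.0, 0.1, -9.6]
wrist_force: [-0.4, 0.2, 0.4]
finger_gap: 0.0499
```

Emit:
carry_out(commands="0 0 -0.01 0 0 0 115; 0 0 -0.02 0 0 0 115; 0 0 -0.04 0 0 0 115; 0 0 -0.04 0 0 0 115; 0 0 -0.04 0 0 0 115")

```text
time_s: 35.7
tcp_pos: [0.6504, 0.0005, 0.2575]
ee_rot: [-180.0, -0.1, -9.6]
wrist_force: [-0.0, 0.3, 0.5]
finger_gap: 0.0498
```

Emit:
carry_out(commands="-0.04 0 -0.02 0 0 0 115; -0.04 0 -0.02 0 0 0 115; -0.04 0 -0.02 0 0 0 115; -0.04 0 -0.02 0 0 0 115; -0.02 0 0 0 0 0 115")

```text
time_s: 36.33
tcp_pos: [0.4719, 0.0307, 0.3375]
ee_rot: [-180.0, -0.2, -9.6]
wrist_force: [0.9, -0.8, -0.2]
finger_gap: 0.0502
```

Run:
```python
from bench import bot
from h import *
print(bot.get_obs()["tcp_pos"])
S={n:bot.snapshot(n) for n in ("top","scene")}
for n,s in S.items(): cv2.imwrite(f"pics/{n}1.png",s["img"][:,:,::-1])
for n,s in S.items():
  P=cloud(s)
  for c,(x,y,h) in dict(red=(.651,0,.08),blue=(.507,-.428,.08),white=(.618,.228,.085),green=(.516,.437,.1)).items():
    q=mask(s["img"],c)&(np.hypot(P[...,0]-x,P[...,1]-y)<.1)
    a=q&(P[...,2]>h-.004)&(P[...,2]<h+.012);k=q&(P[...,2]>h+.02)
    if a.sum()<50: print(n,c,"hidden",a.sum());continue
    r=cv2.minAreaRect(P[a][:,:2].astype(np.float32)*1000)
    A=np.c_[P[a][:,:2]-[x,y],np.ones(a.sum())];f=np.linalg.lstsq(A,P[a][:,2],rcond=None)[0]
    print(n,c,"c",np.round(r[0]),np.round(r[1]),"%.1f"%r[2],"plane z-h %.4f tilt deg %.2f"%(f[2]-h,np.rad2deg(np.hypot(*f[:2]))),"knob",np.round(P[k][:,:2].mean(0),3) if k.any() else "")
```

```text
[0.47188522 0.03071907 0.33745247]
top red c [660.   1.] [ 91. 113.] 80.7 plane z-h 0.0058 tilt deg 0.25 knob [0.648 0.001]
top blue c [ 506. -425.] [101. 104.] 35.1 plane z-h 0.0056 tilt deg 0.45 knob [ 0.505 -0.425]
top white c [619. 229.] [124. 119.] 0.5 plane z-h 0.0057 tilt deg 0.21 knob [0.617 0.228]
top green c [513. 436.] [96. 91.] 48.0 plane z-h 0.0059 tilt deg 0.16 knob [0.513 0.435]
scene red c [653.   2.] [ 96. 131.] 79.8 plane z-h 0.0043 tilt deg 0.17 knob [0.653 0.005]
scene blue c [ 509. -426.] [107. 107.] 34.8 plane z-h 0.0044 tilt deg 0.15 knob [ 0.51  -0.421]
scene white c [621. 229.] [123. 120.] 49.4 plane z-h 0.0045 tilt deg 0.06 knob [0.622 0.232]
scene green c [518. 438.] [94. 92.] 42.1 plane z-h 0.0044 tilt deg 0.07 knob [0.518 0.439]
```

View pics/scene1.png

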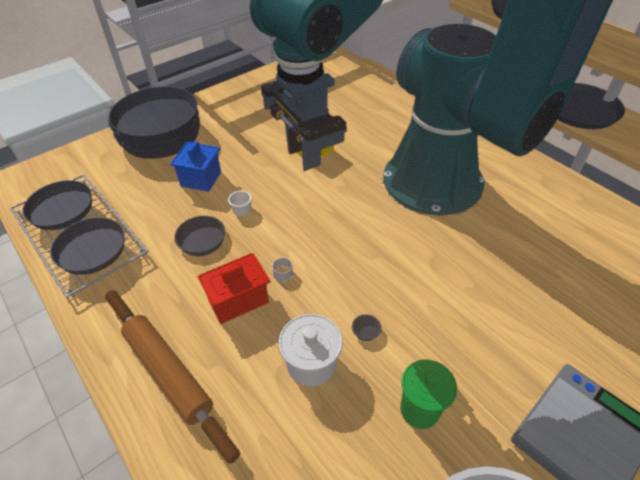

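View pics/top1.png

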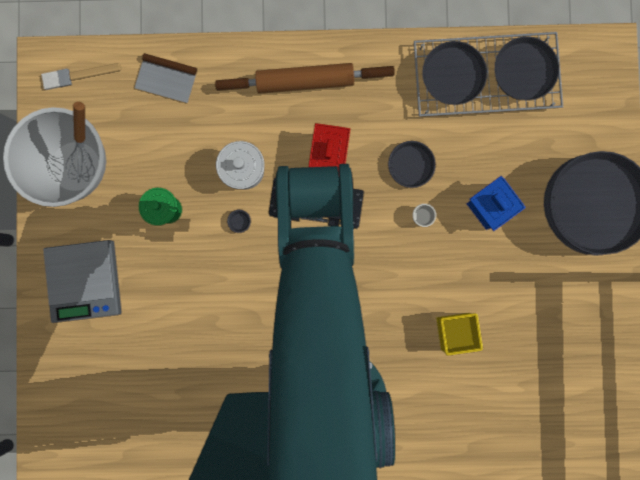

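Both views show all four lids flat on their tubs, with plate tops about 5 mm above the rims. Tubs, tin and cup stand where they were. Handing in.

```bash
python3 -c "
from bench import bot
print(bot.finish_job())"
```

```text
the job is handed in; nothing more can be done
None
```

All four lids are on their own tubs and let go of, and the job was handed in at about 36 s of the 106 s allowed. I placed them in the order blue, green, white, red.

**Seating:** in both outside cameras every plate lies 4.3–5.9 mm above its rim height (nominal 5 mm). Tilt is at most 0.45°. Centres are within about 3 mm of the tub positions measured at the start, except the red lid in the top view, where the arm hid part of it; the scene view puts that one at 2–3 mm. Lid angles are within about 1° of the blue and red tubs.

**Other objects:** the tubs, flan tin and white china cup look unmoved in the final pictures. I checked the tin and cup by eye only.

**What went wrong on the way:**
- **Blue lid, first grasp:** I lifted before the fingers had closed, so they shut above the lid without moving it. I repeated the grasp and it held.
- **Blue and green lids:** these touched down more firmly than intended, with readings up to 35 N and 28 N at the wrist. White and red were set down at about 5 N.

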